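# Swing the lever blank to the square stop of a drilling jig

### The arm

A 7-joint arm with a two-finger parallel gripper is mounted at the origin on the work surface. World frame = base frame: x ahead of the robot, y to its left, z up, the work surface at z = 0. Lengths are in mm, angles in rad, forces in N, time in s.
With the tool pointing down it reaches from about 425 to 950 mm from the base axis. Payload 16.7 kg.
Tool frame: the origin (TCP) lies at the very end of the fingers, on their centre line; the grasp point (between the pads) lies 19 mm behind it; z points along the fingers, y is the line along which they close (so a half turn about z gives the same grasp; the last joint's range is limited). The gripper opens to 94 mm and grips with 3 to 60 N. Pads are 16 mm wide; open, the fingers measure 119 mm over their backs; the gripper's body (75 mm by 177 mm) begins 78 mm behind the grasp point.
Start: joints at [-1.252, 0.426, 0.074, 1.606, -0.034, 1.111, -0.067], TCP at [304.973, 602.134, 205.467] pointing down, gripper open.
Joint ranges: [-2.85, 2.85], [-0.5, 2.14], [-1.23, 1.37], [0.21, 2.46], [-1.02, 4.16], [0.16, 2.05], [-2.73, 2.73]. Speed limits (rad/s): [1.89, 1.89, 2.39, 2.39, 3.01, 3.01, 3.01].

### API

Orientations are given as a rotation vector (axis times angle).
In Python, from bench import arm gives the robot as it stands. The module is installed in compiled form; this text tells all that it offers. Calls block until the motion is done:
- arm.movep(position, orientation): joint-space move of the TCP to a pose.
- arm.line_to(position, ori=None, rate=150, until_force=None): straight line of the TCP; ori=None keeps the orientation; rate is the mean speed in mm/s. With until_force (N) it stops when the force on the tool has changed by that much, and returns True; else False.
- arm.set_joints(angles): joint-space move.
- arm.open_gripper() and arm.close_gripper(strength=None): open the fingers fully, or close them until they stop; strength is the grip in N (None keeps the last).
- arm.hold(seconds).
- arm.inverse_kinematics(position, orientation): joint angles nearest the present ones, or None.
- arm.read_state(): the state.
- arm.get_image(name): name is "scene" or "top" or "wrist"; returns a dict with "pixels" (480x640x3 uint8, red, green, blue), "vfov" (degrees; the focal length in pixels is half the picture's height over the tangent of half this angle, whatever the lens; pixels are square), "cx", "cy" (the principal point, pixels), "k1" (the pictures are not rectified: a ray, as slopes to the right and down, at radius r is drawn at 1 + k1 r^2 times it, then the intrinsics apply), "position" and "orientation" of the camera in the world. Camera axes: x right, y up, looking along -z (the intrinsics and any distortion apply to the point x, -y, -z); pixel columns grow to the right and rows downward; lengths in mm; the calibration is good to about 2 mm. A picture is of the moment at which its call begins. There is no depth.
A pose or a line that the arm cannot do raises arm.PlanningError and nothing moves.
- arm.job_done(): hands the job in; it is judged then, once.
The state is a dict: "time_s": time; "q": joint angles; "qd": joint speeds; "joint_torque": joint torques, N m; "tcp_pos": TCP position; "ee_rot": TCP orientation; "wrist_force": force on the tool from outside, world axes, zero at the start; "wrist_torque": the same for the moment, N m; "opening": finger opening in mm; "finger_force": force on a finger pad.
Only numpy, scipy, OpenCV 4.12 (cv2) and the standard library are available. Lean on these libraries where they do the work, as an engineer would, in place of code of your own. Each camera call takes 0.05 s, during which the arm holds its last target. There are 200 camera calls.

### The job

The aluminium bar lying on the plywood drilling jig is held at one end by a pivot screw. Push its free end round until the bar rests fully against the square stop block, not the round one, so that it is set for drilling, then take your hand away. Leave the other things on the jig and the bench where they are.

Things in the scene. Friction and masses are not known exactly. Their poses are not given: they have to be found in the camera images.
- jig: Drilling jig: fixed plywood plate 270 x 320 x 18 mm, yawed up to 25 degrees. Origin on the pivot axis at the bench surface, z up, x along the middle of the plate away from the robot. Plate spans x -45 to +225 mm, y -160 to +160 mm, top 18 mm above the bench; 5 mm high bolt heads in its corners. Stops stand at x 67 mm, one at y +117 mm, one at y -117 mm; which is on which side changes.
- pivot_head (a point): Top centre of the pivot's dark round screw head, 26 mm across, 40 mm above the bench. Below it a 10 mm pin runs through the bar's hole; the head keeps the bar from being lifted off.
- bar: Flat aluminium bar (lever blank) 230 x 30 x 12 mm, about 0.2 kg, flat on the jig plate. Origin on its pivot hole's axis (0.5 mm play round the pin), on its underside (18 mm above the bench); x along the bar to the free end, 210 mm from the pivot; z up. Turns freely with ordinary friction, no spring. Starts within 30 degrees of the jig's x axis; touches a stop at 45 degrees either way.
- bar_contact (a point): Point on the bar's centre line 130 mm from the pivot axis, at mid thickness; when the bar lies against a stop, this point is 35 mm horizontally from the centre of that stop (half the bar's 30 mm width plus half the stop's 40 mm width).
- bar_end (a point): Middle of the bar's free end face, 210 mm from the pivot axis, at mid thickness.
- stop_square: The wanted stop: steel block of square plan, 40 x 40 mm, 28 mm high, fixed on the jig plate with its sides at 45 degrees to the plate and to its own x and y axes, so that a flat side meets the bar. Origin at the centre of its underside, 18 mm above the bench.
- stop_round: The other stop: steel cylinder 40 mm in diameter, 28 mm high, fixed on the jig plate on the opposite side of the bar. Origin at the centre of its underside, 18 mm above the bench.
- twist_drill: Bystander: dark twist drill, 85 mm long, 9 mm thick, lying on the jig plate in the corner beside the pivot, at the jig's +y side, out of the bar's way. Origin at the middle of its underside.
- bushing: Bystander: steel drill bushing, ring 26 mm in diameter, 16 mm high, on the jig plate in the corner beside the pivot, at the jig's -y side, out of the bar's way. Origin at the centre of its underside.
- spray_can: Bystander: upright spray can, 52 mm in diameter, 170 mm high, right of the jig. Origin at the centre of its underside.
- glue_bottle: Bystander: upright amber glue bottle with nozzle, 54 mm in diameter, 135 mm high, right of the jig. Origin at the centre of its underside.
- screwdriver: Bystander: screwdriver lying on the bench left of the jig. Origin on its underside.
- wrench: Bystander: spanner lying on the bench right of the jig. Origin on its underside.

How it is judged:
By the outcome, as a careful person would: the job done as asked, in the order asked, and still so for the second after the job is handed in, with the robot touching nothing.
It also fails if it takes over 40 s, if anything falls off the work surface, if the arm or the gripper's body presses on something with over 40 N, if the wrist force passes 120 N, or if a joint passes its speed limit or range.

## Working session

There is one attempt and no reset: what is moved stays moved. The work goes in short steps, each a Python script; the robot and the scene stay as the last script left them, time stands still between calls to the robot, and variables do not carry over. Pictures are saved under pics/ and viewed, at most 10 in all, crops included, and the job is handed in when it is done.

```bash
mkdir -p pics; cat > h.py <<'E'
import numpy as np, cv2
from scipy.spatial.transform import Rotation as R
from bench import arm
def snap(n,f):
    d=arm.get_image(n); cv2.imwrite(f'pics/{f}.png',d['pixels'][:,:,::-1])
    np.save(f'pics/{f}.npy',{k:v for k,v in d.items() if k!='pixels'},allow_pickle=True); return d
def ray(f,u,v):
    d=np.load(f'pics/{f}.npy',allow_pickle=True).item()
    F=240/np.tan(np.radians(d['vfov'])/2); K=np.array([[F,0,d['cx']],[0,F,d['cy']],[0,0,1]])
    p=cv2.undistortPoints(np.array([[[u,v]]],float),K,np.array([d['k1'],0,0,0,0.]))[0,0]
    o=np.array(d['orientation']); M=R.from_rotvec(o).as_matrix() if o.size==3 else o
    return np.array(d['position'],float),M@np.array([p[0],-p[1],-1])
def at_z(f,u,v,z):
    c,r=ray(f,u,v); return c+r*(z-c[2])/r[2]
def tri(a,b):
    (c1,r1),(c2,r2)=ray(*a),ray(*b)
    s=np.linalg.lstsq(np.c_[r1,-r2],c2-c1,rcond=None)[0]
    p,q=c1+r1*s[0],c2+r2*s[1]; return (p+q)/2,np.linalg.norm(p-q)
E
python3 - <<'E'
from h import *
for n in('scene','top'):
    d=snap(n,n+'1'); print({k:v for k,v in d.items() if k!='pixels'})
s=arm.read_state(); print(s['ee_rot'],s['opening'],s['time_s'])
E
```

```text
{'vfov': 56.727724719926215, 'cx': 322.97205187748614, 'cy': 244.81913219726698, 'k1': -0.09586706124951197, 'position': array([920.34389865, 576.69014511, 770.54909815]), 'orientation': array([0.26311563, 1.01746229, 2.41272445])}
{'vfov': 50.23462899012665, 'cx': 313.0002021603648, 'cy': 248.81380581755693, 'k1': -0.108076626196827, 'position': array([ 370.64683685,  -10.03246597, 1432.51139613]), 'orientation': array([ 0.09894275, -0.09736619, -1.54622474])}
[-7.29651793e-01 -3.05547852e+00  1.70094413e-03] 93.81078863785422 0.1
```

View pics/top1.png

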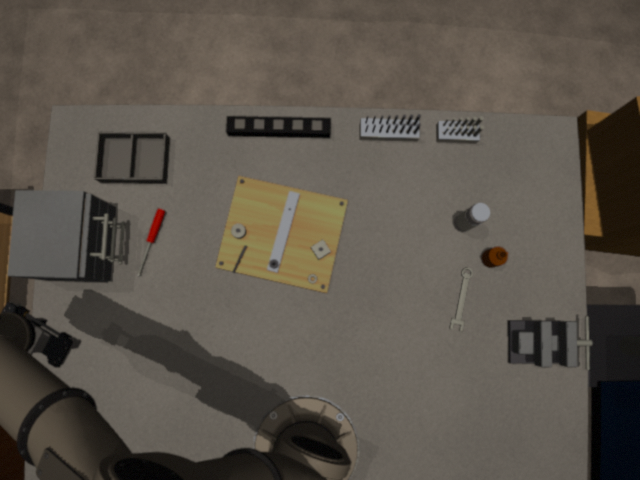

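View pics/scene1.png

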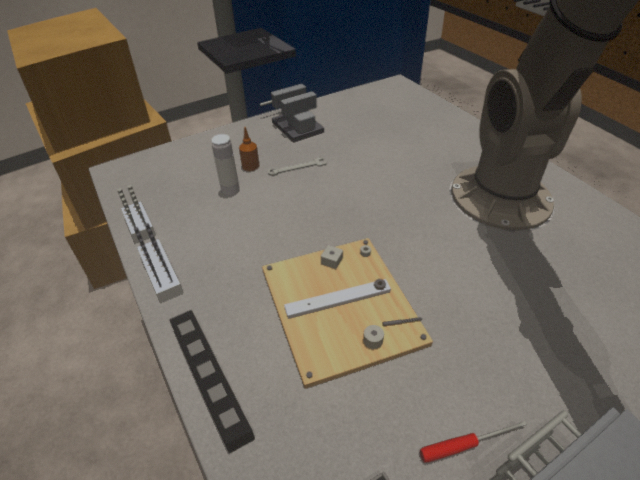

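The top view shows the pivot head at (274,264), the bar's free end at (292,192), the square stop at (320,250) on the -y side and the round stop at (238,231). In the scene view the pivot is at (380,284), the square stop at (332,252), the round stop at (373,331) and the bar end at (288,309).

```bash
python3 - <<'E'
from h import *
np.set_printoptions(precision=1,suppress=True)
P={'pivot':((274,263.5),(380,284),40),'sq':((320,249.5),(332,252),46),'rd':((238.5,230.5),(373.5,331),46),'end':((292.5,192.5),(288,309),30)}
W={}
for k,(a,b,z) in P.items():
    t=tri(('top1',*a),('scene1',*b)); W[k]=at_z('top1',*a,z); print(k,*t,W[k],at_z('scene1',*b,z))
d=W['sq']-W['rd']; print(np.linalg.norm(d[:2]),'yaw',np.degrees(np.arctan2(d[1],d[0]))+90)
e=W['end']-W['pivot']; print('bar',np.linalg.norm(e[:2]),np.degrees(np.arctan2(e[1],e[0])))
for f,pts in (('top1',[(239,179),(344,203),(325,287),(221,264)]),):
    for p in pts: print(at_z(f,*p,23))
for f,(x0,y0,w,h) in (('top1',(200,165,160,135)),('scene1',(255,230,180,155))):
    im=cv2.imread(f'pics/{f}.png')[y0:y0+h,x0:x0+w]
    cv2.imwrite(f'pics/{f}c.png',cv2.resize(im,None,fx=4,fy=3.8 if 0 else 4)[:600,:800] if f=='top1' else cv2.resize(im,None,fx=3.8,fy=3.8))
E
```

```text
pivot [502.5 100.4  35.8] 3.0949967256236786 [503.3  99.   40. ] [503.8 104.1  40. ]
sq [543.7 -25.9  48. ] 0.24309239286529924 [543.9 -25.8  46. ] [542.8 -27.7  46. ]
rd [590.8 199.1  48.6] 0.8810076466135522 [591.5 199.2  46. ] [589.2 198.   46. ]
end [702.9  54.7  36.3] 2.0315290087174316 [705.2  54.4  30. ] [700.2  50.9  30. ]
229.98282709560897 yaw -11.944808263510453
bar 206.81312404101874 -12.461163163857854
[743.1 207.6  23. ]
[679.9 -90.8  23. ]
[443.1 -42.   23. ]
[500.1 247.6  23. ]
```

View pics/top1c.png

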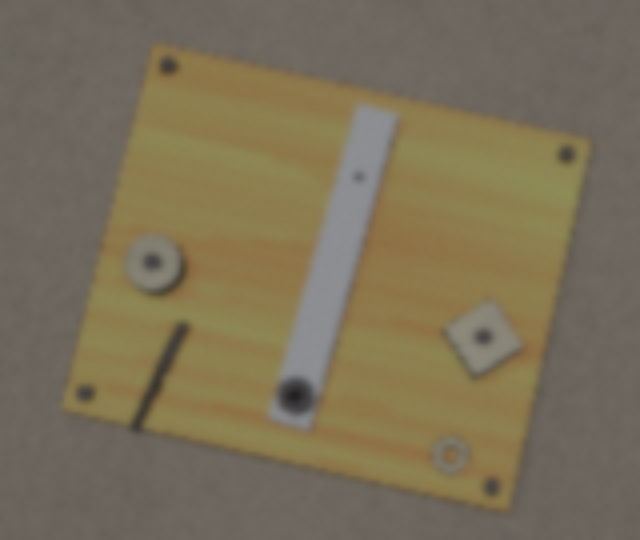

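```bash
cat >> h.py <<'E'
PIV=np.array([502.2,100.5])
def pose(b,off,z,r=175):
    "finger beside the bar's +y side, bar angle b deg, off mm from centre line; tool y along bar"
    t=np.radians(b); u=np.array([np.cos(t),np.sin(t)]); n=np.array([-u[1],u[0]])
    x=np.r_[n,0]; y=np.r_[u,0]
    return np.r_[PIV+r*u+off*n,z],R.from_matrix(np.c_[x,y,np.cross(x,y)]).as_rotvec()
E
python3 - <<'E'
from h import *
np.set_printoptions(precision=2,suppress=True)
p,o=pose(-12.3,45,300); print(p,o)
s=arm.read_state()['tcp_pos']
arm.line_to([s[0],s[1],360])
print(arm.inverse_kinematics(p,o))
arm.close_gripper(20)
arm.movep(p,o)
s=arm.read_state(); print(s['time_s'],s['q'],s['tcp_pos'],s['opening'])
snap('wrist','w1'); snap('top','top2')
E
```

```text
[682.77 107.19 300.  ] [2.45 1.97 0.  ]
[-0.73  0.46  0.7   1.48 -0.3   1.31 -0.21]
4.9333 [-0.73  0.46  0.7   1.48 -0.3   1.31 -0.21] [682.61 108.75 299.92] 0.4745770104316753
```

View pics/w1.png

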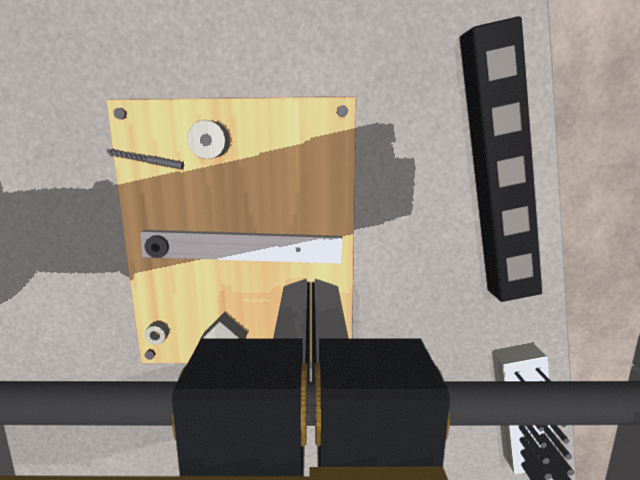

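The wrist view shows the pivot head at (157,246), the bar's free end at (341,250) and the round stop's centre at (206,140). The way down beside the bar is clear.

```bash
python3 - <<'E'
from h import *
np.set_printoptions(precision=1,suppress=True)
pv=at_z('w1',157,246,40); e=at_z('w1',341.5,250,30); r=at_z('w1',206,140,46); print(pv,e,r, np.linalg.norm((e-pv)[:2]))
print('bar',np.degrees(np.arctan2(*(e-pv)[1::-1])))
print(tri(('w1',157,246),('top1',274,263.5)),tri(('w1',341.5,250),('top1',292.5,192.5)))
p,o=pose(-12.3,45,70); arm.line_to(p,o)
p,o=pose(-12.3,45,23); print(arm.line_to(p,o,rate=60,until_force=8))
s=arm.read_state(); print(s['time_s'],s['tcp_pos'],s['wrist_force'])
E
```

```text
[505.2 100.1  40. ] [707.3  49.1  30. ] [592.2 199.6  46. ] 208.34006282087728
bar -14.155127882207537
(array([503.6,  99.4,  36.3]), np.float64(0.09377165310758113)) (array([705.2,  52.8,  38.1]), np.float64(4.4977538122813))
False
7.65 [683.  107.1  23.3] [ 0.3  0.5 -0.2]
```

```bash
python3 - <<'E'
from h import *
np.set_printoptions(precision=1,suppress=True)
arm.line_to(*pose(-12.5,27,23),rate=40)
for b in list(np.arange(-18,-53,-6))+[-55,-57,-59,-61]:
    hit=arm.line_to(*pose(b,23,23),rate=45 if b>-50 else 25,until_force=10)
    s=arm.read_state(); d=s['tcp_pos'][:2]-PIV
    print(b,hit,s['time_s'],d, np.degrees(np.arctan2(d[1],d[0])-np.arctan2(23,175)),s['wrist_force'])
    if hit: break
snap('top','top3'); snap('scene','scene3')
im=cv2.imread('pics/scene3.png')[220:370,250:450]; cv2.imwrite('pics/s3c.png',cv2.resize(im,None,fx=4,fy=4))
E
```

```text
-18 False 8.8833 [173.6 -32.3] -18.023669182963864 [-0.2 -0.4 -0.2]
-24 False 9.4417 [169.2 -50.3] -24.046613139379346 [-0.2 -0.1  0.3]
-30 False 10.0 [163.  -67.7] -30.04790679986732 [-0.3 -0.4  0.4]
-36 False 10.5583 [155.  -84.4] -36.047041545586445 [-0.1  0.2  0.5]
-42 False 11.1167 [ 145.4 -100.1] -42.02587396358786 [0.2 0.3 0.5]
-48 False 11.675 [ 134.2 -114.8] -48.03831015358242 [ 0.2 -0.4 -0.2]
-55 False 12.6833 [ 119.3 -130.1] -54.97931812273727 [ 0.8 -0.1  0.8]
-57 True 12.9667 [ 116.1 -132.9] -56.33628709421271 [4.6 1.6 2.3]
```

View pics/s3c.png

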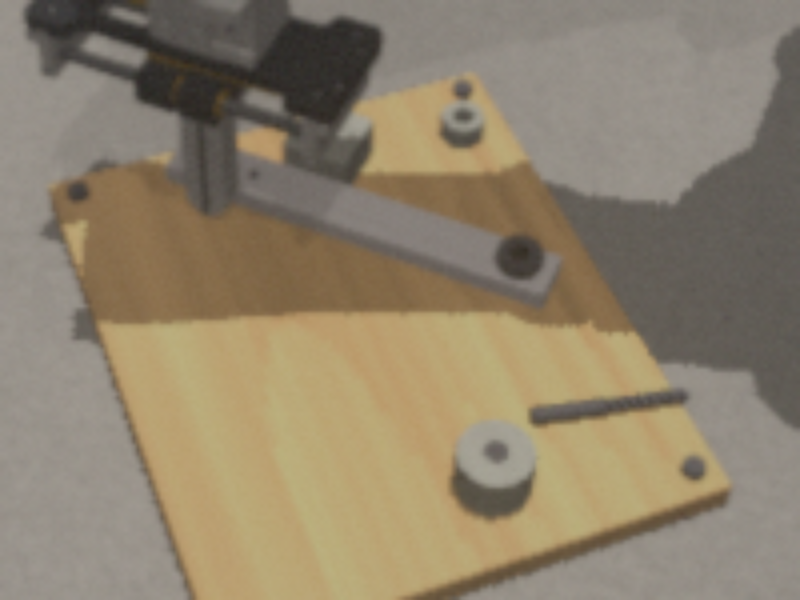

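The crop shows the bar swung round against the square block, at about (340,165), with the finger still pressing near its free end. I'll press once more gently, back off and check.

```bash
python3 - <<'E'
from h import *
np.set_printoptions(precision=1,suppress=True)
o=arm.read_state()['ee_rot']
print(arm.line_to(pose(-59.5,23,23)[0],rate=15,until_force=10)); arm.hold(.3)
s=arm.read_state(); d=s['tcp_pos'][:2]-PIV; print(s['wrist_force'],d,np.degrees(np.arctan2(d[1],d[0])-np.arctan2(23,175)))
p=s['tcp_pos']; n=pose(-57,1,0)[0]-pose(-57,0,0)[0]
arm.line_to(p+n*50,rate=60); arm.line_to(p+n*50+[0,0,200]); q=p+n*170; arm.line_to([q[0],q[1],230])
print(arm.read_state()['time_s'])
for c in('wrist','scene','top'): snap(c,c+'4')
E
```

```text
True
[1.4 0.3 1.9] [ 116.1 -132.7] -56.30680029312678
17.0833
```

View pics/wrist4.png

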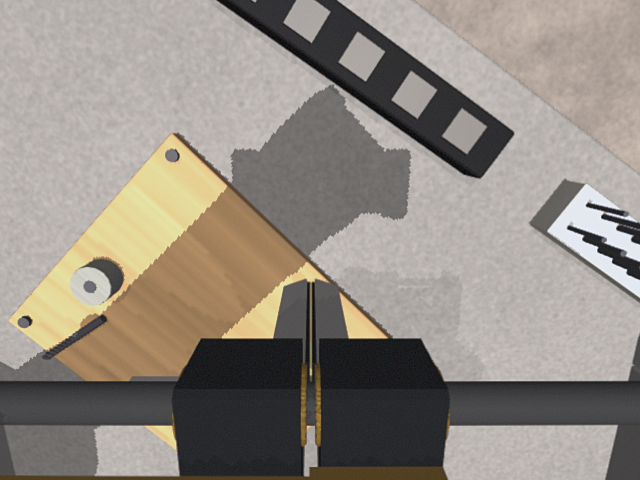

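View pics/scene4.png

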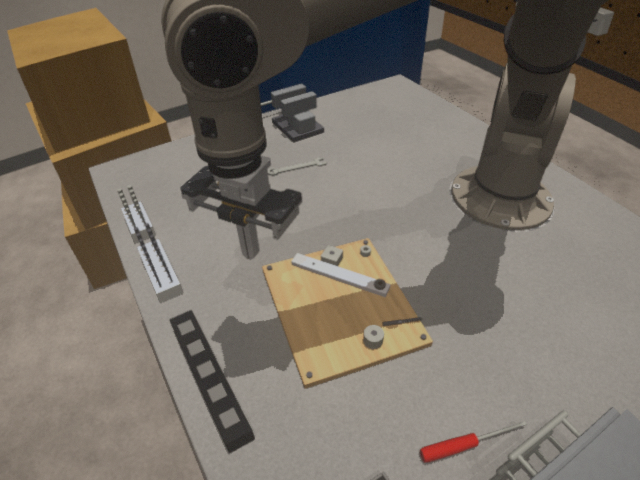

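The scene view shows the bar still lying against the square block near (332,262), with the hand clear. The wrist view shows only the round stop's side, so I'll take one close look from the other side.

```bash
python3 - <<'E'
from h import *
o=arm.read_state()['ee_rot']
arm.line_to(pose(-57,-70,250,115)[0])
print(arm.read_state()['time_s'])
snap('wrist','w5')
E
```

```text
19.2
```

View pics/w5.png

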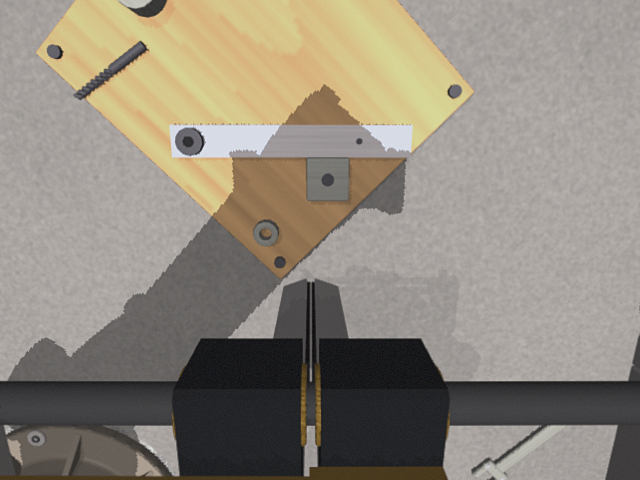

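The close view shows the bar's lower edge (row 157) flush along the whole side of the square block (columns 307–349), with no gap. The drill, the bushing and the part of the round stop in view are undisturbed.

```bash
python3 -c "
from bench import arm
print(arm.job_done())"
```

```text
the job is handed in; nothing more can be done
None
```

The bar now rests flush against the square stop, the arm is clear of everything, and the job was handed in at about 19 s of the 40 s allowed.

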